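# Clear the sampling pile: dish and box to their foam nests, trays restacked and lidded

## Task

Sampling is finished, so take the pile apart and put everything away: the round dish into the foam insert with the round cut-out, the small white sample box into the foam insert with the rectangular cut-out, the compartment tray from the pile onto the compartment tray that stands on the desk, and the flat lid from the bottom of the pile on top of that tray. Tray and lid must have their two cut-off corners at the same end as the tray on the desk, so that each skirt drops fully home over the rim below. Keep the dish and the tray level, for there are samples in them, and leave the loupe and the vial where they are.

Things in the scene. Friction and masses are not known exactly. Their poses are not given: they have to be found in the camera images.
- dish: Round clear open petri dish with green crumbs, 60 mm in diameter, 12 mm high, 30 g; at the start on top of the pile, across the rim of the compartment tray. Origin: centre of its underside; z up. Grasp it across the diameter.
- top_tray: White tray, 3 x 4 compartments, 64 (its x) x 96 (its y) x 23 mm high, 90 g; second from the top of the pile. Origin: centre of underside. Its two +y corners are cut off (14 mm). Straight sides to a shoulder 18 mm up, above it a rim 55 x 87 mm, 5 mm high, leaning in. Hollow skirt below, 6.5 mm deep, 59 x 91 mm inside, fits over a like rim (2 mm play, one way round only). Grasp across x.
- sample_box: White sample box with clear cover, 52 (its x) x 80 (its y) x 23 mm high, 50 g; third from the top of the pile, between tray and lid and crosswise to them, its ends and one long side showing. Origin: centre of underside. Grasp across x.
- lid: Flat white lid, 64 (its x) x 96 (its y) x 14 mm high, 60 g, lying on the desk at the bottom of the pile, its cut-off end showing. Origin: centre of underside. Its two +y corners are cut off as on the trays. Hollow skirt below, 10.5 mm deep, 59 x 91 mm inside: goes over a tray's rim and rests on its shoulder, 18 mm above that tray's underside. Grasp across x.
- base_tray: White compartment tray with 2 x 3 compartments, of the same outer form as the one in the pile (64 x 96 x 23 mm, cut corners at its +y end, shoulder 18 mm above the desk); it stands fixed on the desk. Origin: centre of its underside.
- round_nest: Flat white card tray 98 x 98 mm, 14 mm high, filled with grey foam that has a round cut-out 72 mm in diameter and 5 mm deep in the middle (white-lined floor 9 mm above the desk); fixed. Origin: centre of its underside.
- box_nest: Flat white card tray 90 mm (its x) by 116 mm (its y), 14 mm high, filled with grey foam that has a rectangular cut-out 64 mm (its x) by 92 mm (its y) and 5 mm deep in the middle (white-lined floor 9 mm above the desk); fixed. Origin: centre of its underside.
- loupe: Folding hand lens in its nickel cover, 33 x 41 x 14 mm, loose on the desk among the things; to be left where it is. Origin: centre of its underside.
- vial: Small glass vial with black cap, 22 mm in diameter, 56 mm high, standing loose at the right of the desk; to be left standing where it is. Origin: centre of its underside.
Mind the look-alikes: they are no part of the job. Of the things like the dish, leave any that is blue; of the rest the smaller one is meant.

How it is judged:
At the end, for the whole second after the job is handed in: Dish flat in the round cut-out (centres within 10 mm), sample box flat in the rectangular one (12 mm); tray on the desk tray and lid on that tray, cut corners at the same end, skirts down on the shoulders (level, 1.5 mm in height, 5 mm in plan, 7 degrees); all released and at rest (horizontal distance between dish and round_nest below 0.01 m and z of dish in the frame of round_nest below 0.0115 m and angle between each of dish, sample_box's own z axis and vertical below 0.06 rad and horizontal distance between sample_box and box_nest below 0.012 m and z of sample_box in the frame of box_nest below 0.0115 m and horizontal distance between top_tray and base_tray below 0.005 m and z of top_tray in the frame of base_tray between 0.016 and 0.0195 m and angle between the y axis of top_tray and the y axis of base_tray, either way round below 0.12 rad and horizontal distance between lid and top_tray below 0.005 m and z of lid in the frame of top_tray between 0.016 and 0.0195 m and angle between the y axis of lid and the y axis of top_tray, either way round below 0.12 rad and angle between each of lid, top_tray's own z axis and vertical below 0.03 rad and linear speed of each of dish, sample_box, top_tray, lid below 0.0195 m/s); the robot touches nothing.
It fails at once if the dish is tipped by more than about 35 degrees (angle between dish's own z axis and vertical above 0.6 rad).
It fails at once if the compartment tray is tipped by more than about 35 degrees (angle between top_tray's own z axis and vertical above 0.6 rad).
It fails at once if the loupe is pushed away by more than 30 mm (distance of loupe from where it was at the start of the episode above 0.03 m).
It fails at once if the vial is knocked over or pushed away by more than 30 mm (distance of vial from where it was at the start of the episode above 0.03 m or angle between vial's own z axis and vertical above 0.5 rad).
It also fails if it takes over 112 s, if anything falls off the work surface, if the arm or the gripper's body presses on something with over 40 N, if the wrist force passes 120 N, or if a joint passes its speed limit or range.

## Robot

A 7-joint arm with a two-finger parallel gripper is mounted at the origin on a cart in front of the work surface, level with it; the furniture and walls round the work are solid. World frame = base frame: x ahead of the robot, y to its left, z up, the work surface at z = 0. Lengths are in m, angles in rad, forces in N, time in s.
With the tool pointing down it reaches from about 0.4 to 0.85 m from the base axis. Payload 4.5 kg.
Tool frame: the origin (TCP) lies on the centre line of the jaws, within the pads' length; the fingertips stand 17 mm ahead of it and the grasp point (between the pads) lies 2 mm behind it (r.tip_reach is the distance from the TCP to the fingertips, in m); z points along the fingers, y is the line along which they close (so a half turn about z gives the same grasp; the last joint's range is limited). The gripper opens to 88 mm and grips with 3 to 60 N. Pads are 18 mm wide; open, the fingers measure 123 mm over their backs; the gripper's body (75 mm by 187 mm) begins 45 mm behind the grasp point.
Start: joints at [1.312, 0.689, -0.195, 1.565, 0.157, 0.902, -0.215], TCP at [0.18, -0.598, 0.256] pointing down, gripper open.
Joint ranges: [-3.01, 3.01], [-0.46, 2.08], [-1.47, 1.51], [0.13, 2.56], [-1, 4.14], [0.04, 2.09], [-2.66, 2.66]. Speed limits (rad/s): [2.57, 2.57, 3.14, 3.14, 3.14, 3.14, 3.14].

## Interface

Orientations are given as a unit quaternion [x, y, z, w].
In Python, from plant import r gives the robot as it stands.
- The arm moves only by the tool step_arm, never from a script. Its argument "steps" is a list of rows, each a list of 7 numbers: the shift along the tool's x, y, z in cm, then the turn, a rotation vector about the tool's x, y, z in degrees, then the gripper's target within -1 to 1 (shut at 1, half-way at 0, fully open at -1). A call has 1 to 8 rows; each row shifts and turns the commanded pose from where the row before left it, along the tool's axes as they then stand; what a row does not reach is not made up. A row lasts 1/8 s, in which the tool goes at most 62.5 mm and 10.7 degrees, less where a joint would pass 70% of its speed; a pose out of reach is approached as far as the arm can. A call with a gripper value outside its range is refused whole. The fingers move at their own pace and stop on an object; "force" is the grip in N (left out, the last holds). Time passes only in rows, so rows that do not move let the fingers close. It gives the time, the measured TCP pose, the force, the opening and the grip force at its end, in the units of the state.
- r.get_state(): the state, without advancing time (a new reading comes with each control period).
- r.snapshot(name): name is "side" or "top" or "wrist"; returns a dict with "pixels" (420x560x3 uint8, red, green, blue), "fx", "fy", "cx", "cy" (pixels), "cam_to_world" (4x4, takes a point from camera to world coordinates). Camera axes: x right, y down, z forward; pixel columns grow to the right and rows downward; lengths in m; the calibration is good to about 2 mm. A picture is of the moment at which its call begins. There is no depth.
- r.finish_job(): hands the job in; it is judged then, once.
The state is a dict: "clock": time; "q": joint angles; "qd": joint speeds; "joint_torque": joint torques, N m; "tool_pos": TCP position; "eef_rot": TCP orientation; "contact_force": force on the tool from outside, world axes, zero at the start; "moment": the same for the moment, N m; "opening": opening from 0.0 (shut) to 1.0 (fully open); "finger_force": force on a finger pad.
Only numpy, scipy, OpenCV 4.12 (cv2) and the standard library are available. Lean on these libraries where they do the work, as an engineer would, in place of code of your own. Each camera call takes 0.05 s, during which the arm holds its last target. There are 200 camera calls.

## Working session

There is one attempt and no reset: what is moved stays moved. The work goes in short steps, Python scripts to look and compute and a tool call to move; the robot and the scene stay as the last step left them, time stands still between calls to the robot, and variables do not carry over. Pictures are saved under pics/ and viewed, at most 14 in all, crops included, and the job is handed in when it is done.

Besides the shell and the picture viewer there is one more tool, called after ">>>" by a JSON object that holds its "api" and its "payload", one argument or row to a line. step_arm: Moves the arm, as the interface text tells. Its arguments: {"type":"object","properties":{"steps":{"type":"array","items":{"type":"array","items":{"type":"number"}}},"force":{"type":"number"}},"required":["steps"]}

```bash
ls; mkdir -p pics; cat > h.py <<'E'
import numpy as np, cv2
from plant import r
def snap(n,f):
    s=r.snapshot(n); cv2.imwrite(f'pics/{f}.png',s['pixels'][:,:,::-1]); np.save(f'pics/{f}.npy',dict(s),allow_pickle=True); return s
def load(f): return np.load(f'pics/{f}.npy',allow_pickle=True).item()
def ray(s,u,v):
    T=np.array(s['cam_to_world']); d=T[:3,:3]@np.array([(u-s['cx'])/s['fx'],(v-s['cy'])/s['fy'],1.]); return T[:3,3],d/np.linalg.norm(d)
def onz(s,u,v,z):
    o,d=ray(s,u,v); return o+d*(z-o[2])/d[2]
def proj(s,p):
    T=np.array(s['cam_to_world']); c=T[:3,:3].T@(np.array(p)-T[:3,3]); return np.array([s['fx']*c[0]/c[2]+s['cx'],s['fy']*c[1]/c[2]+s['cy']])
def tri(s1,p1,s2,p2):
    o1,d1=ray(s1,*p1); o2,d2=ray(s2,*p2)
    t=np.linalg.lstsq(np.c_[d1,-d2],o2-o1,rcond=None)[0]; a=o1+d1*t[0]; b=o2+d2*t[1]; return (a+b)/2,np.linalg.norm(a-b)
E
python3 - <<'E'
from h import *
for n in('top','side'):
    s=snap(n,n+'0'); print(n,np.round(s['cam_to_world'],3).tolist(),s['fx'])
print(r.get_state())
E
```

```text
pics
top [[-0.017, -0.975, 0.223, 0.208], [-1.0, 0.018, 0.0, -0.008], [-0.005, -0.223, -0.975, 1.301], [0.0, 0.0, 0.0, 1.0]] 539.868496194378
side [[-0.816, -0.24, 0.525, -0.033], [-0.577, 0.373, -0.726, 0.677], [-0.022, -0.896, -0.443, 0.499], [0.0, 0.0, 0.0, 1.0]] 427.24691712561395
{'clock': 0.1, 'q': array([ 1.31179951,  0.68988496, -0.19451099,  1.56624199,  0.15731244,
        0.90251907, -0.21508541]), 'qd': array([-2.32345048e-03, -3.99837200e-03,  1.73906244e-03, -1.80160055e-03,
        3.94937456e-04,  1.58364742e-03,  1.30356922e-05]), 'joint_torque': array([-3.01574240e-03, -5.28499711e+01, -1.27154142e+00, -1.53837043e+01,
       -5.25397633e-02,  1.93152599e-03,  3.10965811e-05]), 'tool_pos': array([ 0.18018784, -0.59789178,  0.25499892]), 'eef_rot': array([ 9.89295838e-01,  1.45921400e-01, -1.90632052e-04, -8.08729087e-04]), 'contact_force': array([ 0.51784482, -0.42328493,  0.9173687 ]), 'moment': array([ 0.05367299,  0.04988091, -0.01655639]), 'finger_force': 0.0, 'opening': 1.0002119509675351}
```

View pics/top0.png

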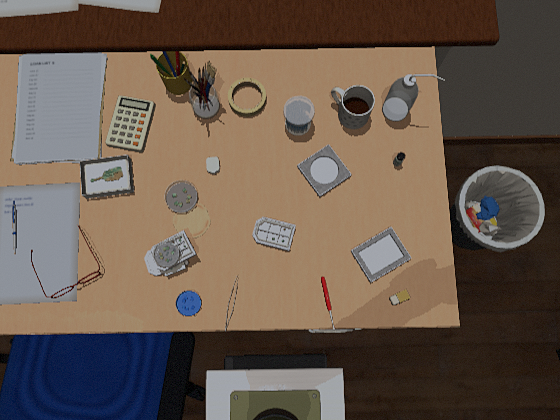

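View pics/side0.png

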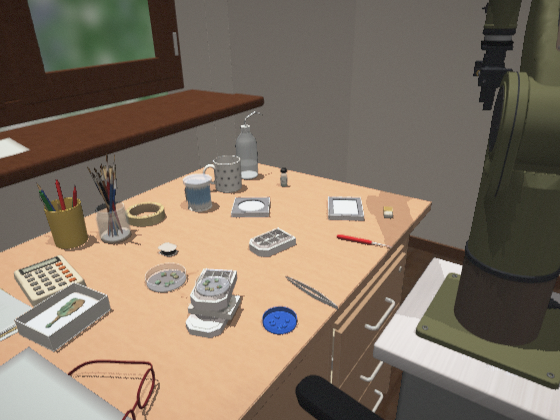

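Top view: the pile is at (170,252), with the dish at its top (166,254). Things like the dish: the big clear dish on the desk at (182,196), the blue one at (189,303), and the pile dish at (166,254). Base tray is at (273,234), round nest (324,171), box nest (381,255), vial (399,159), loupe probably (212,165). The side view agrees: pile (212,300), large dish (166,279), blue (280,320).

```bash
python3 - <<'E'
from h import *
s=load('top0')
for n,u,v,z in [('dish',166,254,.08),('bigdish',182,196,.01),('blue',189,303,.01),('base',273,234,.023),('round',324,171,.012),('box',381,255,.012),('vial',399,159,.03),('loupe',212,165,.01)]:
    print(n,onz(s,u,v,z).round(3))
im=s['pixels'][:,:,::-1]
cv2.imwrite('pics/c0.png',np.hstack([cv2.resize(im[180:310,130:230],(400,520),interpolation=2),cv2.resize(load('side0')['pixels'][250:350,160:240,::-1],(400,520),interpolation=2)]))
s=r.snapshot('wrist'); print(np.round(s['cam_to_world'],3).tolist(),s['fx'],s['cx'],s['cy'])
E
```

```text
dish [0.412 0.242 0.08 ]
bigdish [0.569 0.221 0.01 ]
blue [0.305 0.199 0.01 ]
base [ 0.466 -0.003  0.023]
round [ 0.626 -0.133  0.012]
box [ 0.412 -0.263  0.012]
vial [ 0.648 -0.318  0.03 ]
loupe [0.648 0.147 0.01 ]
[[0.288, -0.915, -0.281, 0.253], [-0.958, -0.276, -0.084, -0.576], [-0.001, 0.294, -0.956, 0.383], [0.0, 0.0, 0.0, 1.0]] 369.19663086079555 281.14452030976224 209.46505365072736
```

View pics/c0.png

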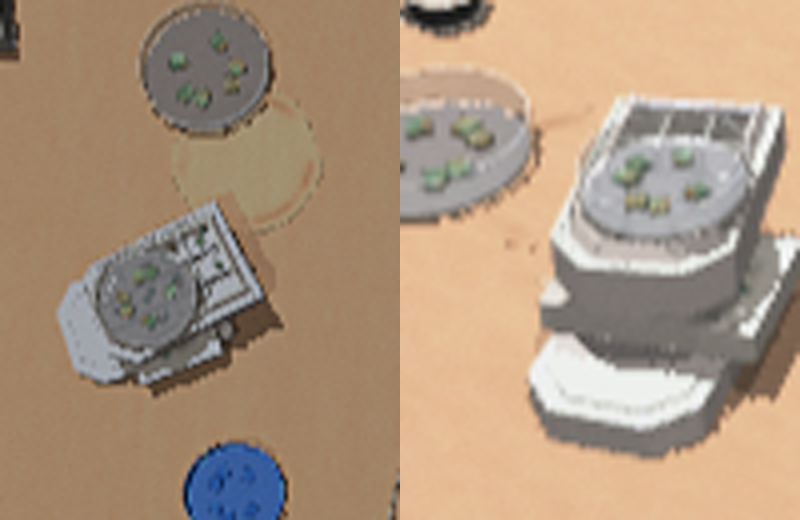

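Crop: the pile dish (left part, (148,298)) lies over the white 3x4 tray. It is clearly smaller than the desk dish at (206,68) and not blue, so it is the one wanted. Tray and lid have their cut ends toward the image left. I'll now move, with wrist looks on the way.

>>> {"api": "step_arm", "payload": {
  "steps": [
    [0,0,0,0,0,8.4,-1],
    [0,0,0,0,0,8.4,-1],
    [4.4,-4.2,-0.5,0,0,0,-1],
    [4.4,-4.2,-0.5,0,0,0,-1],
    [4.4,-4.2,-0.5,0,0,0,-1],
    [4.4,-4.2,-0.5,0,0,0,-1],
    [4.4,-4.2,-0.5,0,0,0,-1],
    [0,0,0,0,0,0,-1]
  ]
}}

```text
clock: 1.15
tool_pos: [0.4058, -0.3832, 0.281]
eef_rot: [1.0, 0.005, 0.002, -0.001]
contact_force: [-0.7, -0.3, 0.4]
opening: 1.001
finger_force: 0.0
```

```bash
python3 - <<'E'
from h import *
snap('wrist','w1'); print(r.get_state()['tool_pos'],r.get_state()['eef_rot'])
E
```

```text
[ 0.40259023 -0.38624733  0.280725  ] [ 9.99996116e-01  2.74117996e-03  3.46804299e-04 -3.66788887e-04]
```

>>> {"api": "step_arm", "payload": {
  "steps": [
    [2,-4.5,0,0,0,0,-1],
    [2,-4.5,0,0,0,0,-1],
    [2,-4.5,0,0,0,0,-1],
    [1.5,-4.5,0,0,0,0,-1],
    [1.5,-4.5,0,0,0,0,-1],
    [0,-4.5,0,0,0,0,-1],
    [0,0,0,0,0,0,-1]
  ]
}}

```text
clock: 2.08
tool_pos: [0.4903, -0.1163, 0.2805]
eef_rot: [1.0, 0.002, -0.001, -0.001]
contact_force: [0.1, 0.4, 0.6]
opening: 0.998
finger_force: 0.0
```

```bash
python3 - <<'E'
from h import *
snap('wrist','w2'); print(r.get_state()['tool_pos'],r.get_state()['eef_rot'])
E
```

```text
[ 0.49010727 -0.11892703  0.28058175] [ 9.99999860e-01  9.42014846e-05 -4.09961685e-04  3.20568952e-04]
```

>>> {"api": "step_arm", "payload": {
  "steps": [
    [-1.5,-5.5,0,0,0,0,-1],
    [-1.5,-5.5,0,0,0,0,-1],
    [-1.5,-5.5,0,0,0,0,-1],
    [-1.5,-5.5,0,0,0,0,-1],
    [-1.5,-5.5,0,0,0,0,-1],
    [0,0,0,0,0,0,-1]
  ]
}}

```text
clock: 2.88
tool_pos: [0.4156, 0.159, 0.2807]
eef_rot: [1.0, 0.002, 0.0, -0.001]
contact_force: [1.1, -0.9, 0.6]
opening: 1.0
finger_force: 0.0
```

```bash
python3 - <<'E'
from h import *
snap('wrist','w3'); print(r.get_state()['tool_pos'],r.get_state()['eef_rot'],r.get_state()['clock'])
a=[cv2.resize(load(f)['pixels'][:,:,::-1],(400,300),interpolation=3) for f in('w1','w2','w3')]
cv2.imwrite('pics/w12.png',np.vstack([np.hstack(a[:2]),np.hstack([a[2],a[2]*0])]))
E
```

```text
[0.41617994 0.15609157 0.28064673] [9.99999883e-01 1.93069761e-04 1.94654392e-04 3.98526805e-04] 2.925
```

View pics/w12.png

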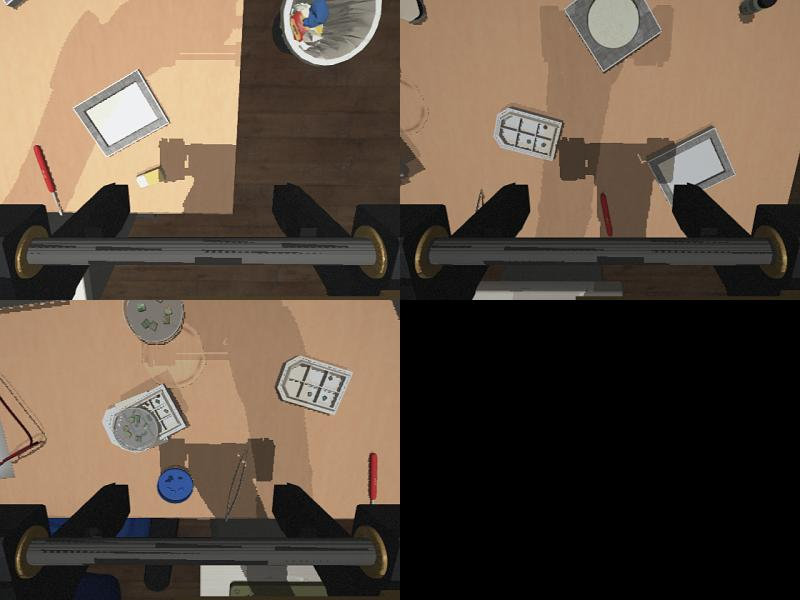

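Wrist views (each 400x300 tile): box nest at (122,113) in w1, round nest (613,20) and base tray (527,133) in w2, cut corners to the left (+y). In w3: pile at (145,418), base tray (315,385), big dish (155,320), blue dish (175,485). Next I take a second, closer view of the pile.

>>> {"api": "step_arm", "payload": {
  "steps": [
    [0,-5,2,0,0,0,-1],
    [0,-5,2,0,0,0,-1],
    [0,-4,2,0,0,0,-1],
    [0,0,0,0,0,0,-1]
  ]
}}

```text
clock: 3.42
tool_pos: [0.4168, 0.2964, 0.2192]
eef_rot: [1.0, -0.0, -0.0, 0.001]
contact_force: [0.4, -1.1, 1.4]
opening: 0.999
finger_force: 0.0
```

```bash
cat > meas.py <<'E'
from h import *
def cmask(s,kind):
    hsv=cv2.cvtColor(s['pixels'],cv2.COLOR_RGB2HSV); H,S,V=cv2.split(hsv)
    return ((S<60)&(V>90)).astype('u1' if 0 else np.uint8)*255
E
python3 - <<'E'
from h import *
s=snap('wrist','w4'); print(r.get_state()['tool_pos'])
im=s['pixels'][:,:,::-1]
cv2.imwrite('pics/w4c.png',cv2.resize(im[60:300,120:420],(800,640)[:2] if 0 else (750,600),interpolation=cv2.INTER_CUBIC))
E
```

```text
[0.41719575 0.294196   0.21987426]
```

View pics/w4c.png

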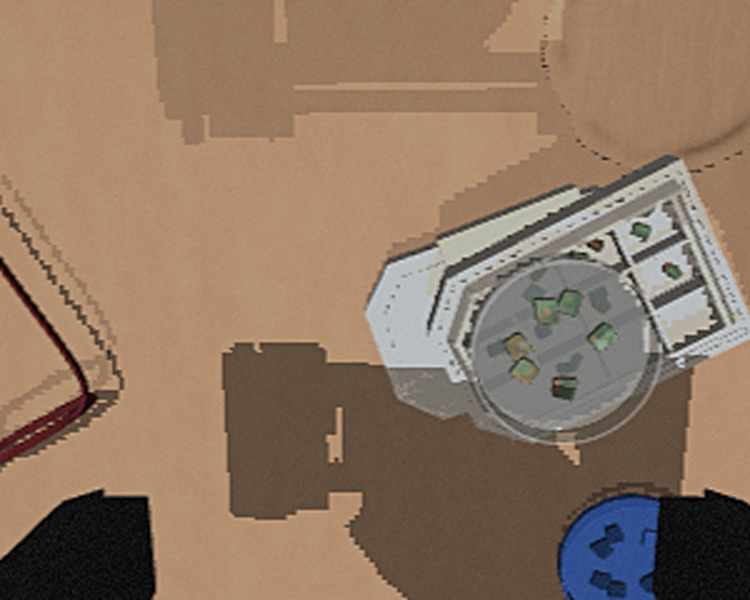

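Close crop: the dish rim is a circle about (566,352) in the crop, which is pixel (346,201) in w4. The tray is under it with cut end left, the lid's cut end is at crop (400,320), and a box end shows at (510,225).

```bash
python3 - <<'E'
from h import *
def hough(f,roi,rmin,rmax):
    s=load(f); u0,v0,u1,v1=roi; g=cv2.cvtColor(s['pixels'][v0:v1,u0:u1],cv2.COLOR_RGB2GRAY)
    g=cv2.resize(g,None,fx=3,fy=3,interpolation=cv2.INTER_CUBIC)
    c=cv2.HoughCircles(g,cv2.HOUGH_GRADIENT_ALT,1,10,param1=120,param2=.5,minRadius=rmin*3,maxRadius=rmax*3)
    return [] if c is None else [(round(float(x/3+u0),1),round(float(y/3+v0),1),round(float(q/3),1)) for x,y,q in c.reshape(-1,c.shape[-1])[:5,:3]]
print('dish w4',hough('w4',(280,130,430,260),32,46)); print('dish w3',hough('w3',(130,110,270,230),28,42))
print('dish top',hough('top0',(140,230,200,275),9,18))
def blobs(f,lo,smax=45):
    s=load(f); hsv=cv2.cvtColor(s['pixels'],cv2.COLOR_RGB2HSV)
    m=((hsv[...,1]<smax)&(hsv[...,2]>lo)).astype(np.uint8)*255
    m=cv2.morphologyEx(m,cv2.MORPH_OPEN,np.ones((2,2),np.uint8)); cs,_=cv2.findContours(m,cv2.RETR_EXTERNAL,cv2.CHAIN_APPROX_NONE)
    for c in sorted(cs,key=cv2.contourArea,reverse=True)[:5]:
        if cv2.contourArea(c)<150: break
        (x,y),(w,h),a=cv2.minAreaRect(c); print(f,lo,'rect',round(x,1),round(y,1),round(w,1),round(h,1),round(a,1),'area',cv2.contourArea(c))
for f in('w1','w2','w3'): blobs(f,170); blobs(f,110)
blobs('top0',190)
E
```

```text
dish w4 [(346.0, 199.0, 39.9), (346.0, 199.0, 35.4), (334.0, 181.7, 40.0), (333.3, 192.0, 34.4)]
dish w3 [(190.3, 183.7, 30.6), (190.3, 172.7, 32.4), (190.3, 183.7, 36.6), (214.7, 166.7, 31.0)]
dish top [(166.3, 253.7, 12.1)]
w1 170 rect 175.9 158.5 87.8 91.9 59.0 area 5278.5
w1 170 rect 466.5 46.0 92.0 137.0 90.0 area 1998.0
w1 170 rect 111.5 405.0 28.0 17.0 90.0 area 274.0
w1 170 rect 199.3 254.6 17.4 12.5 63.4 area 191.0
w1 170 rect 424.8 14.0 18.7 18.1 10.3 area 185.5
w1 110 rect 169.9 161.9 87.8 106.1 59.2 area 8785.5
w1 110 rect 466.5 46.0 92.0 137.0 90.0 area 5854.5
w1 110 rect 111.5 404.5 29.0 19.0 90.0 area 310.0
w1 110 rect 199.2 254.4 17.9 12.5 63.4 area 195.0
w2 170 rect 299.5 33.5 67.0 69.0 90.0 area 3857.5
w2 170 rect 408.7 234.4 47.9 80.5 63.4 area 2912.5
w2 170 rect 177.4 198.2 21.7 19.0 13.0 area 345.0
w2 170 rect 181.7 177.1 22.0 17.2 15.3 area 326.0
w2 170 rect 200.7 204.4 20.8 18.6 11.3 area 324.0
w2 110 rect 409.5 234.2 72.7 105.3 64.6 area 5067.0
w2 110 rect 177.3 187.4 91.7 56.4 14.9 area 4758.5
w2 110 rect 299.5 34.0 68.0 71.0 90.0 area 3990.5
w2 110 rect 181.5 413.5 11.0 157.0 90.0 area 1527.5
w2 110 rect 13.5 15.0 30.0 27.0 90.0 area 705.5
w3 170 rect 314.0 393.5 64.0 41.0 0.0 area 1984.0
w3 170 rect 199.3 168.4 70.3 105.7 67.6 area 1360.5
w3 170 rect 440.3 119.1 94.1 66.2 17.4 area 925.5
w3 170 rect 219.9 150.3 33.5 31.8 63.4 area 407.0
w3 170 rect 431.6 131.7 22.1 22.0 17.5 area 393.5
w3 110 rect 201.0 171.4 77.2 106.8 67.8 area 6914.5
w3 110 rect 439.8 119.1 95.1 66.5 17.4 area 5679.5
w3 110 rect 217.5 29.5 59.0 77.0 90.0 area 3738.5
w3 110 rect 313.5 393.5 43.0 65.0 90.0 area 2159.5
w3 110 rect 426.0 383.5 48.0 21.0 -0.0 area 880.0
```

```bash
cat >> h.py <<'E'
def rects(f,thr,z,roi,smin,smax,sat=45,mode=cv2.RETR_LIST):
    s=load(f); u0,v0,u1,v1=roi; hsv=cv2.cvtColor(s['pixels'],cv2.COLOR_RGB2HSV)
    m=np.zeros((420,560),np.uint8); m[v0:v1,u0:u1]=(((hsv[...,1]<sat)&(hsv[...,2]>thr))*255).astype(np.uint8)[v0:v1,u0:u1]
    cs,_=cv2.findContours(m,mode,cv2.CHAIN_APPROX_NONE)
    for c in cs:
        if len(c)<40: continue
        P=np.array([onz(s,u,v,z)[:2] for u,v in c[:,0]],np.float32); (x,y),(w,h),a=cv2.minAreaRect(P*1000)
        L,W=max(w,h),min(w,h); ang=a if w>=h else a+90
        if smin<W and L<smax: print(f,thr,'ctr',round(x,1),round(y,1),'size',round(L,1),round(W,1),'long-axis deg',round((ang+90)%180-90,1),'fill',round(cv2.contourArea(P*1000)/(L*W),2))
E
python3 - <<'E'
from h import *
w3,w4,t,sd=[load(k) for k in('w3','w4','top0','side0')]
print('dish w4 z.072',onz(w4,346,199.5,.072),'w3',onz(w3,190.3,178,.072),'top',onz(t,166.3,253.7,.072))
print(tri(w3,(190.3,178),w4,(346,199.5)),tri(w4,(346,199.5),t,(166.3,253.7)))
for th in(100,140,170,190,210,230):
    rects('w1',th,.009,(70,60,270,250),50,130)
    rects('top0',th,.009,(350,225,415,285),50,130)
    rects('w2',th,.020,(110,130,250,240),50,120); rects('w3',th,.020,(370,60,520,200),50,120)
E
```

```text
dish w4 z.072 [0.41608677 0.24619201 0.072     ] w3 [0.41846951 0.24399019 0.072     ] top [0.41421593 0.24330827 0.072     ]
(array([0.41624762, 0.24529976, 0.06780098]), np.float64(0.0025915382421881033)) (array([0.41484539, 0.2448118 , 0.06641368]), np.float64(0.0009487524043079853))
w1 100 ctr 413.5 -260.0 size 117.8 90.9 long-axis deg -60.7 fill 0.98
top0 100 ctr 415.1 -263.2 size 116.9 91.5 long-axis deg -60.7 fill 0.96
w2 100 ctr 471.4 -2.9 size 95.9 63.7 long-axis deg 74.3 fill 0.94
w3 100 ctr 470.6 -0.8 size 96.2 63.9 long-axis deg 74.3 fill 0.94
w1 140 ctr 425.2 -236.8 size 115.6 60.0 long-axis deg -25.4 fill 0.11
w1 140 ctr 413.4 -259.9 size 117.5 90.9 long-axis deg -60.7 fill 0.98
top0 140 ctr 414.7 -262.3 size 89.8 62.5 long-axis deg -60.6 fill 0.94
w2 140 ctr 471.3 -2.8 size 95.9 63.5 long-axis deg 74.3 fill 0.94
w3 140 ctr 470.2 -1.8 size 89.7 55.8 long-axis deg 74.3 fill 0.14
w3 140 ctr 470.6 -1.1 size 95.7 63.8 long-axis deg 74.2 fill 0.94
w1 170 ctr 413.5 -259.8 size 114.8 89.0 long-axis deg -60.7 fill 0.3
w1 170 ctr 413.5 -259.9 size 117.5 90.9 long-axis deg -60.7 fill 0.98
top0 170 ctr 414.7 -262.3 size 87.3 58.5 long-axis deg -60.6 fill 0.95
w2 170 ctr 473.7 -2.9 size 93.3 58.3 long-axis deg 72.3 fill 0.64
w2 170 ctr 471.2 -2.5 size 95.3 63.2 long-axis deg 74.3 fill 0.93
w3 170 ctr 470.7 -0.9 size 93.1 56.9 long-axis deg 74.3 fill 0.31
w3 170 ctr 470.6 -1.3 size 95.3 63.6 long-axis deg 74.3 fill 0.94
w1 190 ctr 414.2 -261.7 size 90.8 62.6 long-axis deg -60.4 fill 0.96
w1 190 ctr 413.5 -260.0 size 115.2 89.2 long-axis deg -60.7 fill 0.98
w1 190 ctr 413.4 -259.9 size 117.5 90.8 long-axis deg -60.7 fill 0.98
w3 190 ctr 467.3 -0.6 size 94.9 56.5 long-axis deg 74.2 fill 0.37
w1 210 ctr 414.2 -261.4 size 89.9 62.5 long-axis deg -60.5 fill 0.96
w1 210 ctr 413.4 -259.9 size 117.5 90.8 long-axis deg -60.7 fill 0.04
w1 230 ctr 414.3 -261.4 size 89.7 61.8 long-axis deg -60.7 fill 0.97
```

Box nest floor: (414.2,-261.5) mm, long axis -60.6° (90x62 measured, fits). Base tray: (471,-2), y axis 74.3° (96x64 fits). Dish: about (415.5,245) mm, rim height about 67 mm by triangulation (72 by text, within calibration).

>>> {"api": "step_arm", "payload": {
  "steps": [
    [0,2.5,4,0,0,0,-1],
    [0,2.4,5,0,0,0,-1],
    [0,0,1,0,0,0,-1],
    [0,0,0,0,0,0,-1]
  ]
}}

```text
clock: 3.98
tool_pos: [0.4169, 0.2467, 0.1212]
eef_rot: [1.0, -0.001, 0.0, 0.0]
contact_force: [0.7, 0.2, 0.0]
opening: 1.001
finger_force: 0.0
```

```bash
python3 - <<'E'
from h import *
s=snap('wrist','w5'); st=r.get_state(); print(st['tool_pos'],st['q'].round(2))
for z in(.060,.066,.072): print(proj(s,[.4155,.245,z]).round(1), (369*.03/(s['cam_to_world'][2][3]-z)).round(1))
g=cv2.resize(cv2.cvtColor(s['pixels'],cv2.COLOR_RGB2GRAY)[60:330,130:430],None,fx=2,fy=2,interpolation=2)
c=cv2.HoughCircles(g,cv2.HOUGH_GRADIENT_ALT,1,4,param1=120,param2=.4,minRadius=80,maxRadius=170)
print((c.reshape(-1,c.shape[-1])[:6,:3]/2+[130,60,0]).round(1) if c is not None else None)
cv2.imwrite('pics/w5c.png',s['pixels'][20:400,100:460,::-1])
E
```

```text
[0.4171534  0.24779706 0.12186528] [-0.61  0.74 -0.03  2.1   0.07  0.29 -2.28]
[284.8 242.9] 58.4
[284.9 247.1] 60.3
[285.  251.6] 62.3
[[284.5 248.5  55.7]
 [301.  225.   77.7]
 [286.  239.5  61.9]
 [281.5 225.   68.2]
 [277.  235.   57.1]
 [307.  222.5  78.1]]
```

View pics/w5c.png

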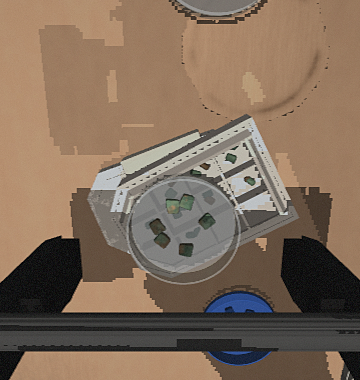

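The rim circle is centred near (283,251) in the full frame, radius about 62, where (415.3,245.3) at z = 72 mm projects. Descending on it.

>>> {"api": "step_arm", "payload": {
  "steps": [
    [-0.2,0.25,2,0,0,0,-1],
    [0,0,1.9,0,0,0,-1],
    [0,0,0,0,0,0,-1],
    [0,0,0,0,0,0,-1]
  ]
}}

```text
clock: 4.53
tool_pos: [0.4146, 0.2459, 0.083]
eef_rot: [1.0, -0.0, 0.001, -0.001]
contact_force: [-0.3, -0.3, 0.1]
opening: 1.002
finger_force: 0.0
```

```bash
python3 - <<'E'
from h import *
s=snap('side','s1'); st=r.get_state(); print(st['tool_pos'],st['contact_force'])
cv2.imwrite('pics/s1c.png',cv2.resize(s['pixels'][200:340,120:300,::-1],(720,560),interpolation=2))
E
```

```text
[0.41459003 0.24574872 0.08296484] [-0.6270227   0.67377575 -0.15645549]
```

View pics/s1c.png

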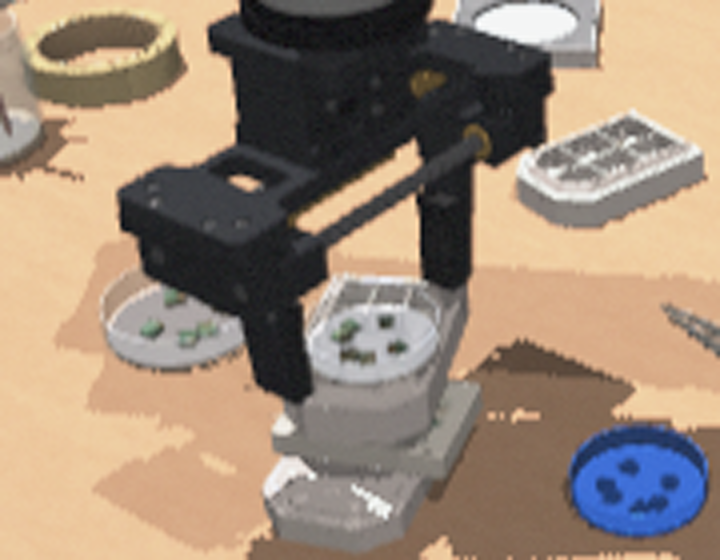

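The side crop shows the fingers around the dish, tips a little above the tray rim. Closing gently.

>>> {"api": "step_arm", "payload": {
  "steps": [
    [0,0,0.1,0,0,0,1],
    [0,0,0,0,0,0,1],
    [0,0,0,0,0,0,1],
    [0,0,0,0,0,0,1]
  ],
  "force": 10
}}

```text
clock: 5.08
tool_pos: [0.4138, 0.245, 0.0807]
eef_rot: [1.0, -0.0, 0.0, -0.0]
contact_force: [-0.2, 0.2, 1.1]
opening: 0.67
finger_force: 10.0
```

>>> {"api": "step_arm", "payload": {
  "steps": [
    [0,0,-2,0,0,0,1],
    [0,0,-4,0,0,0,1],
    [0,0,-4,0,0,0,1],
    [1.5,2.5,0,0,0,0,1],
    [2,5,0,0,0,0,1],
    [2,5,0,0,0,0,1],
    [2,5,0,0,0,0,1],
    [2,5,0,0,0,0,1]
  ]
}}

```text
clock: 6.08
tool_pos: [0.509, 0.0183, 0.1806]
eef_rot: [1.0, -0.0, -0.0, -0.0]
contact_force: [0.3, 0.8, -0.5]
opening: 0.67
finger_force: 10.0
```

>>> {"api": "step_arm", "payload": {
  "steps": [
    [2,5,0,0,0,0,1],
    [1.1,5,0,0,0,0,1],
    [0,3,0,0,0,0,1],
    [0,2,0,0,0,0,1],
    [0,0,0,0,0,0,1],
    [0,0,0,0,0,0,1]
  ]
}}

```text
clock: 6.82
tool_pos: [0.5395, -0.1286, 0.1806]
eef_rot: [1.0, 0.0, -0.0, -0.001]
contact_force: [-0.3, 0.6, 0.7]
opening: 0.672
finger_force: 10.0
```

```bash
python3 - <<'E'
from h import *
s=snap('wrist','w6'); st=r.get_state(); print(st['tool_pos'],st['clock'],st['opening'],st['q'].round(2))
for th in(120,150,180,200,215,230):
    rects('w6',th,.009,(150,0,400,230),60,110); rects('top0',th,.009,(290,140,355,200),60,110)
cv2.imwrite('pics/w6.png',s['pixels'][:,:,::-1])
E
```

```text
[ 0.53964471 -0.12832952  0.18069523] 6.875 0.6688619345633214 [ 0.25  0.7  -0.17  1.85  0.19  0.6  -1.61]
w6 120 ctr 629.3 -132.3 size 70.0 69.7 long-axis deg -1.8 fill 0.78
w6 120 ctr 629.6 -132.1 size 99.4 99.3 long-axis deg -56.3 fill 0.05
top0 120 ctr 630.2 -132.6 size 68.3 68.0 long-axis deg -1.1 fill 0.8
w6 150 ctr 629.4 -132.0 size 69.5 69.2 long-axis deg -63.8 fill 0.78
top0 150 ctr 628.8 -133.7 size 65.9 65.2 long-axis deg -1.9 fill 0.8
w6 180 ctr 629.4 -132.3 size 68.5 68.4 long-axis deg 0.0 fill 0.79
```

View pics/w6.png

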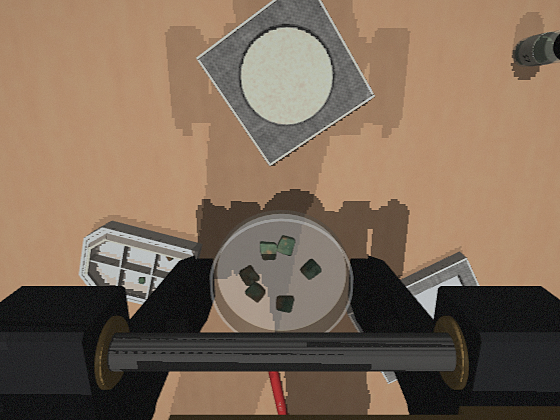

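The dish hangs level between the pads at (282,285). The round cut-out is at (287,75), i.e. (629.4,-132.3) mm; the foam shows no obstacle.

>>> {"api": "step_arm", "payload": {
  "steps": [
    [4,0.2,0,0,0,0,1],
    [4.9,0.2,0,0,0,0,1],
    [0,0,4,0,0,0,1],
    [0,0,4,0,0,0,1],
    [0,0,4,0,0,0,1],
    [0,0,1,0,0,0,1],
    [0,0,0,0,0,0,1],
    [0,0,0,0,0,0,1]
  ]
}}

```text
clock: 7.88
tool_pos: [0.63, -0.134, 0.0525]
eef_rot: [1.0, -0.0, 0.002, 0.0]
contact_force: [1.0, -0.3, -0.5]
opening: 0.668
finger_force: 10.0
```

>>> {"api": "step_arm", "payload": {
  "steps": [
    [-0.1,-0.15,1,0,0,0,1],
    [0,0,0.7,0,0,0,1],
    [0,0,0.4,0,0,0,1],
    [0,0,0,0,0,0,1],
    [0,0,0,0,0,0,1]
  ]
}}

```text
clock: 8.5
tool_pos: [0.6274, -0.1325, 0.0314]
eef_rot: [1.0, -0.0, -0.0, 0.0]
contact_force: [-4.3, 1.1, 14.2]
opening: 0.672
finger_force: 17.3
```

>>> {"api": "step_arm", "payload": {
  "steps": [
    [0,0,-0.15,0,0,0,1],
    [0,0,0,0,0,0,1],
    [0,0,0,0,0,0,1]
  ]
}}

```text
clock: 8.88
tool_pos: [0.6277, -0.1326, 0.0315]
eef_rot: [1.0, -0.0, 0.0, 0.0]
contact_force: [-1.6, 0.5, 6.1]
opening: 0.671
finger_force: 13.0
```

>>> {"api": "step_arm", "payload": {
  "steps": [
    [0,0,0,0,0,0,0.2],
    [0,0,0,0,0,0,-0.3],
    [0,0,0,0,0,0,-1],
    [0,0,-3,0,0,0,-1],
    [0,0,-6,0,0,0,-1],
    [0,0,-6,0,0,0,-1],
    [-5,0,0,0,0,0,-1],
    [0,0,0,0,0,0,-1]
  ]
}}

```text
clock: 9.88
tool_pos: [0.572, -0.1331, 0.1807]
eef_rot: [1.0, -0.001, -0.004, 0.0]
contact_force: [0.9, -0.3, 0.0]
opening: 0.998
finger_force: 0.0
```

```bash
python3 - <<'E'
from h import *
s=snap('wrist','w7'); st=r.get_state(); print(st['tool_pos'],st['clock'],st['opening'])
c=proj(s,[.6294,-.1323,.009]); print(c)
u,v=int(c[0]),int(c[1]); cv2.imwrite('pics/w7c.png',cv2.resize(s['pixels'][max(0,v-80):v+80,u-90:u+90,::-1],None,fx=3,fy=3))
E
```

```text
[ 0.57540463 -0.13297029  0.18093162] 9.925 1.0014462337985655
[280.13283594 119.10536877]
```

View pics/w7c.png

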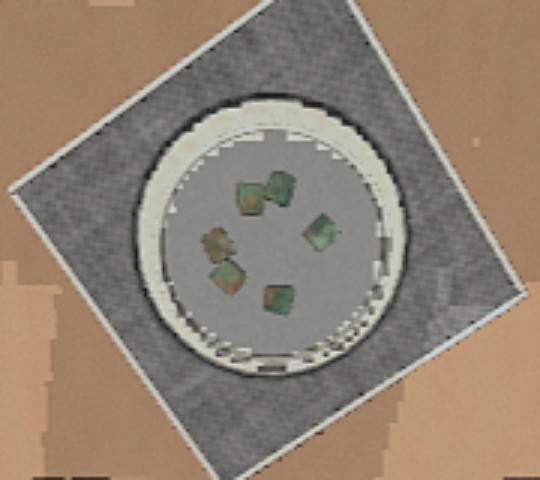

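The dish sits flat in the cut-out, about 4 mm from centre. Back to the pile, turning to the tray's grasp direction (about 114°).

>>> {"api": "step_arm", "payload": {
  "steps": [
    [-1.5,-5,0,0,0,0,-1],
    [-2,-5.5,0,0,0,0,-1],
    [-2,-5.5,0,0,0,0,-1],
    [-2,-5.5,0,0,0,0,-1],
    [-2.3,-5.5,-1,0,0,0,-1],
    [-2.3,-5.5,-1,0,0,0,-1],
    [-2.3,-5.5,0,0,0,0,-1],
    [-1.5,0,0,0,0,0,-1]
  ]
}}

```text
clock: 10.92
tool_pos: [0.418, 0.2544, 0.201]
eef_rot: [1.0, 0.005, 0.001, -0.003]
contact_force: [-0.2, -0.4, 0.1]
opening: 0.998
finger_force: 0.0
```

>>> {"api": "step_arm", "payload": {
  "steps": [
    [0,0,0,0,0,-10,-1],
    [0,0,0,0,0,-10,-1],
    [0,0,0,0,0,-10,-1],
    [0,0,0,0,0,-10,-1],
    [0,0,0,0,0,-10,-1],
    [0,0,0,0,0,-10,-1],
    [0,0,0,0,0,-10,-1],
    [0,0,0,0,0,-10,-1]
  ]
}}

```text
clock: 11.92
tool_pos: [0.4198, 0.2468, 0.2007]
eef_rot: [0.765, 0.644, -0.0, 0.0]
contact_force: [0.4, 0.7, -1.0]
opening: 1.0
finger_force: 0.0
```

>>> {"api": "step_arm", "payload": {
  "steps": [
    [0,0,0,0,0,-10,-1],
    [0,0,0,0,0,-10,-1],
    [0,0,0,0,0,-10,-1],
    [0,0,0,0,0,-3,-1],
    [0,0,0,0,0,0,-1],
    [0,0,0,0,0,0,-1]
  ]
}}

```text
clock: 12.68
tool_pos: [0.4192, 0.2471, 0.2009]
eef_rot: [0.553, 0.833, -0.0, 0.0]
contact_force: [-0.5, -0.6, -0.2]
opening: 0.999
finger_force: 0.0
```

```bash
python3 - <<'E'
from h import *
s=snap('wrist','w8'); st=r.get_state(); print(st['tool_pos'],st['eef_rot'],st['clock'],st['q'].round(2))
print('pile px',proj(s,[.415,.235,.06]))
for th in(120,160,190): rects('w8',th,.055,(60,30,500,330),40,170)
cv2.imwrite('pics/w8.png',s['pixels'][:,:,::-1])
E
```

```text
[0.41910545 0.24721837 0.20100901] [ 5.52759138e-01  8.33341060e-01 -8.44218149e-05  7.78229586e-05] 12.725 [-0.23  0.66 -0.65  2.02  0.64  0.67 -0.9 ]
pile px [269.75018589 213.05546056]
w8 120 ctr 537.7 245.3 size 66.3 48.3 long-axis deg 26.8 fill 0.42
```

View pics/w8.png

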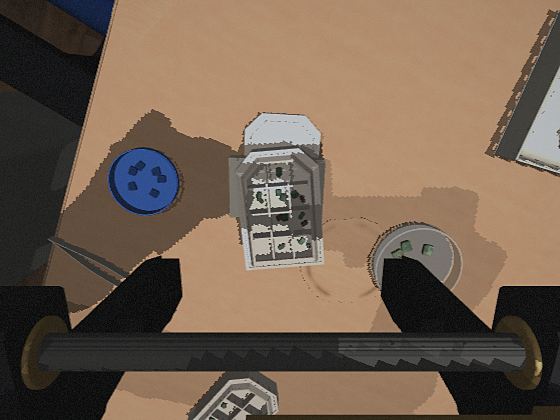

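w8 shows the tray at (285,208), cut end up, nearly aligned with the tool; the lid's cut end is at (283,130) and box ends stick out at (235,185) and (330,170). I'll fit its three clear edges, at shoulder height.

```bash
cat >> h.py <<'E'
def edge(s,mask,horizontal,rng,start,step,z):
    """march from start along step until mask true; fit line in world at z"""
    P=[]
    for k in range(*rng):
        p=start
        while not (mask[k,p] if horizontal else mask[p,k]): p+=step
        p-=step*.5
        P.append(onz(s,p,k,z)[:2] if horizontal else onz(s,k,p,z)[:2])
    P=np.array(P,np.float32)*1000; vx,vy,x,y=cv2.fitLine(P,cv2.DIST_HUBER,0,.01,.01).ravel()
    n=np.array([-vy,vx]); res=np.abs((P-[x,y])@n); return np.array([x,y]),np.degrees(np.arctan2(vy,vx))%180,np.median(res).round(2)
E
python3 - <<'E'
from h import *
s=load('w8'); hsv=cv2.cvtColor(s['pixels'],cv2.COLOR_RGB2HSV); m=cv2.medianBlur(((hsv[...,1]<75)*255).astype(np.uint8),3)>0
L=edge(s,m,True,(228,258),215,1,.055); R=edge(s,m,True,(200,258),355,-1,.055)
B=edge(s,m,False,(256,316),290,-1,.055)
print('L',L,'\nR',R,'\nB',B)
print(hsv[240,225:250,1],hsv[240,318:350,1],hsv[255:290,285,1])
w4=load('w4')
E
```

```text
L (array([405.5012 , 199.62253], dtype=float32), np.float32(117.61136), np.float32(0.2)) 
R (array([458.57745, 237.76321], dtype=float32), np.float32(117.00639), np.float32(0.29)) 
B (array([444.90585, 195.5726 ], dtype=float32), np.float32(27.851929), np.float32(0.23))
[ 95  95  94  96  96  93  98  94  93  94  91  93  92  92  93  98 124  10
  15   9   6   5   8   2  35] [ 18  23  21  15  26  91 104  97  98  94  95  94  93  94  97  95  94  97
  95  97  95  95  96  98  95  94  99  98  93  96  94  95] [ 25  30  25  22  24  27  24  24  21  25  20  18  64 104  98  96  96  97
  91  91  93  94  94  98  96  93  93  98  94  94  92  96  94  92  95]
```

Tray: width 64.7 measured (64), centre (422,238) mm, y axis 117.4°. Descending to grip its sides.

>>> {"api": "step_arm", "payload": {
  "steps": [
    [-1,-0.1,0,0,0,-4.5,-1],
    [0,0,4,0,0,0,-1],
    [0,0,5,0,0,0,-1],
    [0,0,3,0,0,0,-1],
    [0,0,1.2,0,0,0,-1],
    [0,0,1,0,0,0,-1],
    [0,0,0,0,0,0,-1],
    [0,0,0,0,0,0,-1]
  ]
}}

```text
clock: 13.72
tool_pos: [0.4222, 0.2382, 0.0599]
eef_rot: [0.519, 0.855, 0.001, 0.0]
contact_force: [-0.0, 0.0, -0.1]
opening: 1.002
finger_force: 0.0
```

>>> {"api": "step_arm", "payload": {
  "steps": [
    [0,0,0,0,0,0,1],
    [0,0,0,0,0,0,1],
    [0,0,0,0,0,0,1],
    [0,0,0,0,0,0,1]
  ],
  "force": 20
}}

```text
clock: 14.22
tool_pos: [0.4219, 0.2379, 0.0594]
eef_rot: [0.519, 0.855, 0.0, 0.0]
contact_force: [-0.6, -0.3, 3.7]
opening: 0.725
finger_force: 20.0
```

>>> {"api": "step_arm", "payload": {
  "steps": [
    [0,0,-1,0,0,0,1],
    [0,0,-3,0,0,0,1],
    [0,0,-4,0,0,0,1],
    [0,0,-4,0,0,0,1],
    [0,0,0,0,0,8.6,1],
    [0,0,0,0,0,8.6,1],
    [0,0,0,0,0,8.6,1],
    [0,0,0,0,0,8.6,1]
  ]
}}

```text
clock: 15.22
tool_pos: [0.4213, 0.2377, 0.1796]
eef_rot: [0.75, 0.661, -0.0, -0.0]
contact_force: [0.4, -0.2, -0.7]
opening: 0.725
finger_force: 20.0
```

>>> {"api": "step_arm", "payload": {
  "steps": [
    [0,0,0,0,0,8.8,1],
    [-4,2,0,0,0,0,1],
    [-4.4,2.3,0,0,0,0,1],
    [-4.4,2.3,0,0,0,0,1],
    [-4.5,2.3,0,0,0,0,1],
    [-4.5,2.3,0,0,0,0,1],
    [0,0,0,0,0,0,1],
    [0,0,0,0,0,0,1]
  ]
}}

```text
clock: 16.23
tool_pos: [0.4703, -0.0017, 0.1795]
eef_rot: [0.797, 0.604, 0.0, -0.0]
contact_force: [0.3, 0.4, -0.9]
opening: 0.725
finger_force: 20.0
```

```bash
python3 - <<'E'
from h import *
s=snap('wrist','w9'); sd=snap('side','s2'); st=r.get_state(); print(st['tool_pos'],st['eef_rot'],st['clock'],st['opening'])
w=cv2.resize(s['pixels'][:,:,::-1],(520,390)); cv2.imwrite('pics/w9.png',np.hstack([w,cv2.resize(sd['pixels'][120:310,170:310,::-1],(280,390),interpolation=2)]))
E
```

```text
[ 0.47027023 -0.00056157  0.17949766] [ 7.96295334e-01  6.04907793e-01  3.87742514e-04 -3.90687050e-04] 16.325 0.7188746269493114
```

View pics/w9.png

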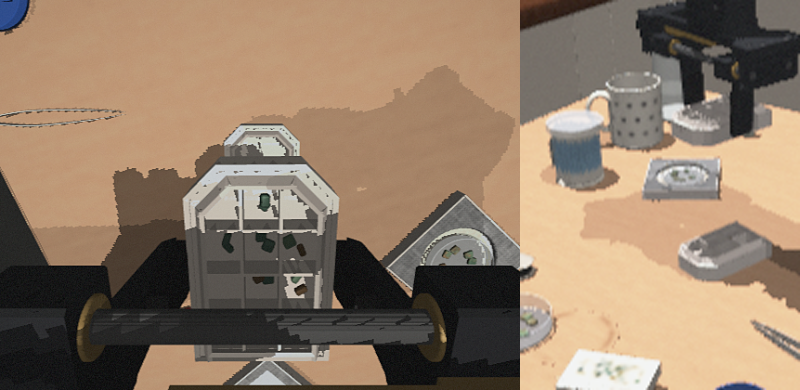

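The picture shows the tray held level, its cut end at the same side as the base tray's cut end seen behind it at (262,127) of the tile. The loupe and dish are undisturbed. Next, a check of the along-axis offset.

```bash
python3 - <<'E'
from h import *
s=load('w9'); V=cv2.cvtColor(s['pixels'],cv2.COLOR_RGB2HSV)
tp=np.array([.47027,-.00056]); th=2*np.arctan2(.604908,.796295); ex=np.array([np.cos(th),np.sin(th)]); ey=np.array([np.sin(th),-np.cos(th)])
print('theta',np.degrees(th))
for u in(250,262,275,290,300,310): 
    print(u,'V',V[118:190:1,u,2].tolist() if u in(262,300) else '')
for u,v,z in[(264,175,.1755),(264,175,.1575),(284,133.5,.018)]:
    p=onz(s,u,v,z)[:2]; print(z,((p-tp)@ex*1000).round(1),((p-tp)@ey*1000).round(1))
E
```

```text
theta 74.4444692719792
250 V 
262 V [196, 193, 194, 197, 194, 195, 194, 195, 198, 193, 192, 195, 194, 202, 203, 62, 67, 187, 212, 207, 206, 205, 208, 210, 187, 123, 108, 110, 110, 127, 166, 191, 185, 194, 206, 205, 221, 115, 125, 131, 130, 130, 128, 129, 128, 125, 130, 128, 129, 134, 93, 78, 82, 81, 83, 84, 88, 82, 75, 145, 220, 212, 208, 207, 209, 209, 212, 210, 209, 210, 216, 137]
275 V 
290 V 
300 V [193, 194, 197, 196, 195, 199, 160, 163, 168, 166, 164, 167, 171, 173, 181, 64, 68, 185, 214, 207, 207, 208, 210, 172, 144, 136, 140, 143, 151, 168, 179, 183, 135, 84, 82, 196, 189, 186, 179, 212, 206, 204, 206, 201, 202, 205, 202, 204, 207, 215, 100, 78, 85, 81, 82, 83, 81, 80, 74, 186, 215, 209, 206, 206, 209, 213, 145, 216, 210, 214, 208, 126]
310 V 
0.1755 47.7 -5.9
0.1575 43.9 -6.7
0.018 47.6 2.7
```

```bash
python3 - <<'E'
from h import *
for th in(120,150,180): rects('top0',th,.018,(245,210,305,260),50,120); rects('w2',th,.018,(110,130,250,240),50,120,mode=cv2.RETR_EXTERNAL); rects('w3',th,.018,(370,60,520,200),50,120,mode=cv2.RETR_EXTERNAL); rects('w6',th,.018,(60,200,200,330),40,120,mode=cv2.RETR_EXTERNAL)
for f in('w2','w3','top0'): print(f,np.array(load(f)['cam_to_world'])[:3,3].round(3))
s=load('w9'); m=cv2.cvtColor(s['pixels'],cv2.COLOR_RGB2HSV)[...,1]<60
for v in(136,139,142,148): 
    c=np.where(m[v,225:345])[0]+225; print(v,c.min(),c.max(),onz(s,(c.min()+c.max())/2,v,.018))
for v in(225,235,240):
    c=np.where(m[v,190:380])[0]+190; print(v,c.min(),c.max())
E
```

```text
top0 120 ctr 471.4 -3.0 size 96.4 66.2 long-axis deg 74.2 fill 0.91
w2 120 ctr 470.8 -2.3 size 96.4 63.9 long-axis deg 74.3 fill 0.94
w3 120 ctr 470.5 -1.8 size 96.4 64.2 long-axis deg 74.3 fill 0.94
w6 120 ctr 471.5 -0.5 size 92.0 63.8 long-axis deg 74.3 fill 0.58
top0 150 ctr 457.1 10.0 size 105.1 51.9 long-axis deg 40.1 fill 0.06
w2 150 ctr 470.9 -2.1 size 96.0 63.8 long-axis deg 74.3 fill 0.94
w3 150 ctr 470.5 -2.1 size 95.8 63.9 long-axis deg 74.3 fill 0.95
w6 150 ctr 474.5 -1.2 size 91.9 57.8 long-axis deg 74.6 fill 0.45
w3 180 ctr 470.5 -2.2 size 95.8 63.7 long-axis deg 74.3 fill 0.94
w6 180 ctr 491.8 3.0 size 101.5 46.6 long-axis deg -71.8 fill 0.09
w2 [ 0.566 -0.116  0.409]
w3 [0.491 0.16  0.409]
top0 [ 0.208 -0.008  1.301]
136 257 306 [0.48322062 0.04327668 0.018     ]
139 254 309 [0.48259886 0.0410677  0.018     ]
142 251 312 [0.48197416 0.03884831 0.018     ]
148 245 318 [0.48071588 0.03437795 0.018     ]
225 197 364
235 198 362
240 198 362
```

>>> {"api": "step_arm", "payload": {
  "steps": [
    [0,0.1,3,0,0,0,1],
    [0,0,4,0,0,0,1],
    [0,0,4,0,0,0,1],
    [0,0,1.4,0,0,0,1],
    [0,0,0.5,0,0,0,1],
    [0,0,0,0,0,0,1],
    [0,0,0,0,0,0,1]
  ]
}}

```text
clock: 17.2
tool_pos: [0.4719, -0.0022, 0.0509]
eef_rot: [0.797, 0.604, 0.001, 0.0]
contact_force: [-0.5, 0.3, -0.8]
opening: 0.724
finger_force: 20.0
```

>>> {"api": "step_arm", "payload": {
  "steps": [
    [0,0,0.3,0,0,0,1],
    [0,0,0.3,0,0,0,1],
    [0,0,0.3,0,0,0,1],
    [0,0,0,0,0,0,1]
  ]
}}

```text
clock: 17.7
tool_pos: [0.4713, -0.0026, 0.0409]
eef_rot: [0.797, 0.604, -0.0, -0.0]
contact_force: [0.3, -1.3, -1.2]
opening: 0.724
finger_force: 20.0
```

>>> {"api": "step_arm", "payload": {
  "steps": [
    [0,0,0.1,0,0,0,1],
    [0,0,0,0,0,0,1],
    [0,0,0,0,0,0,1]
  ]
}}

```text
clock: 18.08
tool_pos: [0.4714, -0.0026, 0.0406]
eef_rot: [0.797, 0.604, 0.0, 0.0]
contact_force: [-0.4, 0.4, 5.7]
opening: 0.723
finger_force: 20.0
```

Seated (contact at the shoulder height). Release, rise, and return to the pile.

>>> {"api": "step_arm", "payload": {
  "steps": [
    [0,0,0,0,0,0,0.2],
    [0,0,0,0,0,0,-0.3],
    [0,0,0,0,0,0,-1],
    [0,0,-2,0,0,0,-1],
    [0,0,-6,0,0,0,-1],
    [0,0,-6,0,0,0,-1],
    [0,0,0,0,0,0,-1]
  ]
}}

```text
clock: 18.95
tool_pos: [0.4738, -0.0023, 0.1837]
eef_rot: [0.798, 0.603, 0.004, 0.002]
contact_force: [0.1, -0.2, -0.5]
opening: 0.998
finger_force: 0.0
```

```bash
python3 - <<'E'
from h import *
s=snap('wrist','w10'); st=r.get_state(); print(st['tool_pos'],st['eef_rot'],st['clock'],st['opening'])
for th in(120,150,180): rects('w10',th,.036,(120,40,460,330),50,125,mode=cv2.RETR_EXTERNAL,sat=60)
E
```

```text
[ 0.47250454 -0.00284973  0.18170881] [0.79755773 0.6032392  0.00173178 0.00106682] 19.0 0.9980909069891206
```

>>> {"api": "step_arm", "payload": {
  "steps": [
    [4.4,-2.3,0,0,0,0,-1],
    [4.4,-2.3,0,0,0,0,-1],
    [4.4,-2.3,0,0,0,0,-1],
    [4.4,-2.3,0,0,0,0,-1],
    [3,-2,0,0,0,0,-1],
    [0,0,0,0,0,0,-1],
    [0,0,0,0,0,0,-1]
  ]
}}

```text
clock: 19.88
tool_pos: [0.419, 0.2246, 0.179]
eef_rot: [0.797, 0.604, -0.002, 0.001]
contact_force: [0.5, -1.6, 0.1]
opening: 0.999
finger_force: 0.0
```

```bash
python3 - <<'E'
from h import *
s=snap('wrist','w11'); st=r.get_state(); print(st['tool_pos'],st['eef_rot'],st['clock'],st['opening'],st['q'].round(2))
cv2.imwrite('pics/w11.png',s['pixels'][:,:,::-1])
for th in(120,150,180): rects('w11',th,.037,(60,20,500,330),40,160,mode=cv2.RETR_LIST,sat=60)
E
```

```text
[0.41934188 0.22422813 0.17919266] [ 7.97661261e-01  6.03103648e-01 -1.44894830e-03  6.34444607e-04] 19.925 0.999871629879905 [-0.29  0.66 -0.48  2.07  0.58  0.54 -1.46]
w11 120 ctr 545.8 242.3 size 75.2 41.3 long-axis deg 46.7 fill 0.04
w11 120 ctr 411.0 260.9 size 89.4 77.0 long-axis deg -68.9 fill 0.71
w11 150 ctr 410.9 261.2 size 88.8 77.0 long-axis deg -69.1 fill 0.69
w11 180 ctr 416.7 245.4 size 76.4 55.5 long-axis deg 21.2 fill 0.51
```

View pics/w11.png

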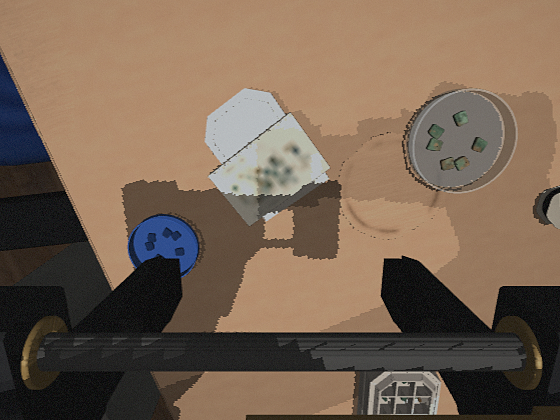

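w11: the box's top is the quad (209,176),(293,113),(330,170),(250,225), lying across the lid, whose cut end is at (235,120). Blue dish (165,245) and large dish (460,140) are clear of it.

```bash
python3 - <<'E'
from h import *
s=load('w11'); g=cv2.cvtColor(s['pixels'],cv2.COLOR_RGB2GRAY)
q=np.float32([[209,176],[293,113],[330,170],[250,225]]).reshape(-1,1,2)
q=cv2.cornerSubPix(g,q,(5,5),(-1,-1),(3,40,.01)).reshape(-1,2); print(q.round(1))
P=np.array([onz(s,u,v,.037)[:2] for u,v in q])*1000; print(P.round(1),'ctr',P.mean(0).round(1))
for i in range(4):
    d=P[(i+1)%4]-P[i]; print(np.hypot(*d).round(1),(np.degrees(np.arctan2(d[1],d[0]))%180).round(1))
# second view: w4 box corner showing (z=.037)
E
```

```text
[[209.5 173.7]
 [293.  113. ]
 [329.5 167.1]
 [249.1 225.6]]
[[373.2 258.9]
 [444.5 284.2]
 [460.3 239.5]
 [389.4 211.7]] ctr [416.8 248.6]
75.6 19.6
47.5 109.5
76.1 21.4
49.9 108.9
```

>>> {"api": "step_arm", "payload": {
  "steps": [
    [2.3,-0.9,0,0,0,0,-1],
    [0,0,0,0,0,-10.5,-1],
    [0,0,0,0,0,-10.5,-1],
    [0,0,0,0,0,-10.5,-1],
    [0,0,0,0,0,-10.5,-1],
    [0,0,0,0,0,-10.5,-1],
    [0,0,0,0,0,-10.5,-1],
    [0,0,0,0,0,-10.5,-1]
  ]
}}

```text
clock: 20.92
tool_pos: [0.4176, 0.2485, 0.1796]
eef_rot: [0.276, 0.961, -0.001, 0.0]
contact_force: [-0.1, 0.9, 0.2]
opening: 0.998
finger_force: 0.0
```

>>> {"api": "step_arm", "payload": {
  "steps": [
    [0,0,0,0,0,-10.5,-1],
    [0,0,0,0,0,-10.5,-1],
    [0,0,0,0,0,-10.5,-1],
    [0,0,0,0,0,-10.5,-1],
    [0,0,0,0,0,-10.5,-1],
    [0,0,0,0,0,0,-1],
    [0,0,0,0,0,0,-1]
  ]
}}

```text
clock: 21.8
tool_pos: [0.4173, 0.2497, 0.1799]
eef_rot: [-0.174, 0.985, -0.0, -0.0]
contact_force: [-0.4, 0.8, -0.6]
opening: 0.999
finger_force: 0.0
```

```bash
python3 - <<'E'
from h import *
s=snap('wrist','w12'); st=r.get_state(); print(st['tool_pos'],st['eef_rot'],st['clock'],st['q'].round(2))
w11=load('w11'); g=cv2.cvtColor(s['pixels'],cv2.COLOR_RGB2GRAY)
Q=[[209.5,173.7],[293,113],[329.5,167.1],[249.1,225.6]]
T1=[onz(w11,*q,.037) for q in Q]
pred=np.float32([proj(s,p) for p in T1]); print(pred.round(1))
q=cv2.cornerSubPix(g,pred.reshape(-1,1,2).copy(),(7,7),(-1,-1),(3,40,.01)).reshape(-1,2); print(q.round(1))
for a,b in zip(Q,q): p,e=tri(w11,a,s,b); print((p*1000).round(1),round(e*1000,1))
im=s['pixels'][:,:,::-1].copy(); [cv2.circle(im,(int(a),int(b)),3,(0,0,255),1) for a,b in q]; cv2.imwrite('pics/w12p.png',im)
E
```

```text
[0.41725886 0.24996396 0.17999321] [-1.74349980e-01  9.84683674e-01 -3.76478338e-04 -7.25277325e-05] 21.85 [-0.03  0.84 -1.06  2.03  0.98  0.9   0.27]
[[313.5 149.7]
 [310.4 245.5]
 [250.5 245. ]
 [245.4 148.5]]
[[311.  153.6]
 [310.4 245.5]
 [246.6 239.9]
 [243.5 153.3]]
[375.2 258.6  41.9] 2.5
[444.5 284.2  37. ] 0.0
[461.6 236.3  25.1] 1.4
[391.3 212.8  43.6] 2.5
```

View pics/w12p.png

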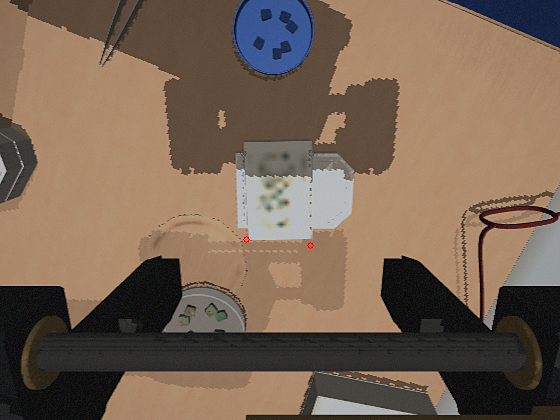

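The picture shows the box upright in the view, from about (245,141) to (311,240), the lid showing on both sides: plain end at u=237, cut end at u=354.

```bash
python3 - <<'E'
from h import *
s=load('w12'); g=cv2.cvtColor(s['pixels'],cv2.COLOR_RGB2GRAY)
for u,v in[(245,141),(311,141),(311,240),(245,240),(278,190.5)]: print((onz(s,u,v,.037)*1000).round(1))
print(g[192,232:260].tolist(),g[192,300:330].tolist()); print(g[130:155,278].tolist(),g[230:250,278].tolist())
E
```

```text
[384.4 209.7  37. ]
[367.9 254.8  37. ]
[439.9 283.   37. ]
[457.7 234.1  37. ]
[411.  244.9  37. ]
[149, 148, 150, 138, 147, 191, 189, 185, 186, 186, 189, 179, 170, 183, 179, 187, 187, 186, 188, 181, 187, 185, 185, 186, 188, 188, 189, 185] [186, 185, 186, 189, 183, 187, 183, 184, 183, 181, 184, 187, 187, 187, 186, 185, 187, 185, 186, 187, 189, 185, 186, 185, 188, 187, 185, 188, 185, 184]
[79, 78, 81, 81, 82, 79, 81, 81, 79, 77, 65, 85, 120, 115, 114, 115, 113, 115, 113, 112, 113, 112, 108, 108, 105] [187, 185, 186, 187, 184, 186, 186, 185, 187, 178, 146, 149, 124, 125, 125, 127, 126, 128, 127, 126]
```

>>> {"api": "step_arm", "payload": {
  "steps": [
    [0.4,-0.2,4,0,0,0,-1],
    [0,0,5,0,0,0,-1],
    [0,0,3,0,0,0,-1],
    [0,0,1.5,0,0,0,-1],
    [0,0,0.7,0,0,0,-1],
    [0,0,0,0,0,0,-1],
    [0,0,0,0,0,0,-1]
  ]
}}

```text
clock: 22.72
tool_pos: [0.4143, 0.2477, 0.0389]
eef_rot: [-0.176, 0.984, 0.0, 0.001]
contact_force: [-0.6, 1.2, -0.1]
opening: 1.002
finger_force: 0.0
```

>>> {"api": "step_arm", "payload": {
  "steps": [
    [0,0,0,0,0,0,1],
    [0,0,0,0,0,0,1],
    [0,0,0,0,0,0,1],
    [0,0,0,0,0,0,1],
    [0,0,0,0,0,0,1]
  ],
  "force": 15
}}

```text
clock: 23.35
tool_pos: [0.414, 0.2473, 0.0382]
eef_rot: [-0.176, 0.984, -0.0, 0.0]
contact_force: [-0.3, -0.8, 1.2]
opening: 0.595
finger_force: 15.0
```

>>> {"api": "step_arm", "payload": {
  "steps": [
    [0,0,-2,0,0,0,1],
    [0,0,-5,0,0,0,1],
    [0,0,-5,0,0,0,1],
    [0,0,0,0,0,10.1,1],
    [0,0,0,0,0,10.1,1],
    [0,0,0,0,0,10.1,1],
    [0,0,0,0,0,10.1,1],
    [0,0,0,0,0,10.1,1]
  ]
}}

```text
clock: 24.35
tool_pos: [0.4137, 0.2473, 0.1581]
eef_rot: [0.263, 0.965, -0.0, -0.0]
contact_force: [-0.2, -0.0, -1.6]
opening: 0.597
finger_force: 15.0
```

>>> {"api": "step_arm", "payload": {
  "steps": [
    [0,0,0,0,0,10.1,1],
    [0,0,0,0,0,10.1,1],
    [0,0,0,0,0,10.2,1],
    [-4.85,-1.6,0,0,0,0,1],
    [-4.85,-1.6,0,0,0,0,1],
    [-4.85,-1.6,0,0,0,0,1],
    [-4.85,-1.6,0,0,0,0,1],
    [-4.85,-1.6,0,0,0,0,1]
  ]
}}

```text
clock: 25.35
tool_pos: [0.4633, -0.0046, 0.1582]
eef_rot: [0.504, 0.863, 0.0, -0.0]
contact_force: [-0.3, -0.9, 0.1]
opening: 0.595
finger_force: 15.0
```

>>> {"api": "step_arm", "payload": {
  "steps": [
    [-4,-3.4,0,0,0,0,1],
    [-4,-3.4,0,0,0,0,1],
    [-4,-3.4,0,0,0,0,1],
    [-4,-3.4,0,0,0,0,1],
    [-4,-3.4,0,0,0,0,1],
    [0,0,0,0,0,0,1],
    [0,0,0,0,0,0,1]
  ]
}}

```text
clock: 26.22
tool_pos: [0.4133, -0.2601, 0.1582]
eef_rot: [0.505, 0.863, 0.001, -0.0]
contact_force: [0.1, -0.2, -1.4]
opening: 0.591
finger_force: 15.0
```

>>> {"api": "step_arm", "payload": {
  "steps": [
    [-0.15,0,4,0,0,0,1],
    [0,0,4,0,0,0,1],
    [0,0,3,0,0,0,1],
    [0,0,1,0,0,0,1],
    [0,0,0.2,0,0,0,1],
    [0,0,0,0,0,0,1],
    [0,0,0.2,0,0,0,1],
    [0,0,0,0,0,0,1]
  ]
}}

```text
clock: 27.22
tool_pos: [0.4141, -0.2624, 0.0347]
eef_rot: [0.505, 0.863, -0.0, 0.0]
contact_force: [-0.8, 0.0, 0.1]
opening: 0.596
finger_force: 15.0
```

>>> {"api": "step_arm", "payload": {
  "steps": [
    [0,0,0.1,0,0,0,1],
    [0,0,0,0,0,0,1],
    [0,0,0,0,0,0,1]
  ]
}}

```text
clock: 27.6
tool_pos: [0.414, -0.2623, 0.0333]
eef_rot: [0.505, 0.863, -0.0, 0.0]
contact_force: [-0.4, -0.9, 0.0]
opening: 0.595
finger_force: 15.0
```

>>> {"api": "step_arm", "payload": {
  "steps": [
    [0,0,0.05,0,0,0,1],
    [0,0,0,0,0,0,0.4],
    [0,0,0,0,0,0,-0.2],
    [0,0,0,0,0,0,-1],
    [0,0,-2,0,0,0,-1],
    [0,0,-6,0,0,0,-1],
    [0,0,-6,0,0,0,-1],
    [0,0,0,0,0,0,-1]
  ]
}}

```text
clock: 28.6
tool_pos: [0.4162, -0.2627, 0.1763]
eef_rot: [0.505, 0.863, 0.001, 0.004]
contact_force: [-0.1, 0.6, -0.9]
opening: 1.003
finger_force: 0.0
```

```bash
python3 - <<'E'
from h import *
s=snap('wrist','w13'); st=r.get_state(); print(st['tool_pos'],st['clock'],st['opening'])
t=snap('top','top1')
E
```

```text
[ 0.41471232 -0.26273715  0.17418844] 28.65 0.9984576401833258
```

>>> {"api": "step_arm", "payload": {
  "steps": [
    [4,3.4,0,0,0,0,-1],
    [4,3.4,0,0,0,0,-1],
    [4,3.4,0,0,0,0,-1],
    [4,3.4,0,0,0,0,-1],
    [4.5,3.4,0,0,0,0,-1],
    [4.9,1.5,0,0,0,0,-1],
    [4.9,1.5,0,0,0,0,-1],
    [4.9,1.5,0,0,0,0,-1]
  ]
}}

```text
clock: 29.7
tool_pos: [0.4272, 0.151, 0.171]
eef_rot: [0.505, 0.863, -0.002, -0.001]
contact_force: [0.3, -0.4, -0.8]
opening: 1.0
finger_force: 0.0
```

>>> {"api": "step_arm", "payload": {
  "steps": [
    [4.9,1.5,0,0,0,0,-1],
    [4,1.5,0,0,0,0,-1],
    [0,0,0,0,0,0,-1],
    [0,0,0,0,0,0,-1]
  ]
}}

```text
clock: 30.2
tool_pos: [0.4105, 0.2408, 0.1713]
eef_rot: [0.505, 0.863, -0.002, -0.0]
contact_force: [0.4, -0.0, 0.1]
opening: 1.0
finger_force: 0.0
```

```bash
python3 - <<'E'
from h import *
s=snap('wrist','w14'); st=r.get_state(); print(st['tool_pos'],st['eef_rot'],st['clock'],st['q'].round(2))
for th in(90,110,130,160,180): rects('w14',th,.014,(60,20,500,330),50,125,mode=cv2.RETR_EXTERNAL,sat=55)
s3=load('w13'); a=s['pixels'][:,:,::-1]; b=s3['pixels'][:,:,::-1]; c=load('top1')['pixels'][120:290,140:420,::-1]
cv2.imwrite('pics/m.png',np.vstack([np.hstack([cv2.resize(a,(400,300)),cv2.resize(b,(400,300))]),cv2.resize(c,(800,300)[:1]+(300,),interpolation=2)]))
E
```

```text
[0.41078463 0.24031442 0.17151066] [ 5.05242728e-01  8.62975318e-01 -1.83947938e-03 -4.68803082e-05] 30.25 [-0.22  0.71 -0.66  2.07  0.76  0.62 -0.9 ]
w14 90 ctr 409.4 269.5 size 75.9 64.4 long-axis deg -70.3 fill 0.9
w14 110 ctr 409.5 269.3 size 75.7 64.3 long-axis deg -70.5 fill 0.9
```

View pics/m.png

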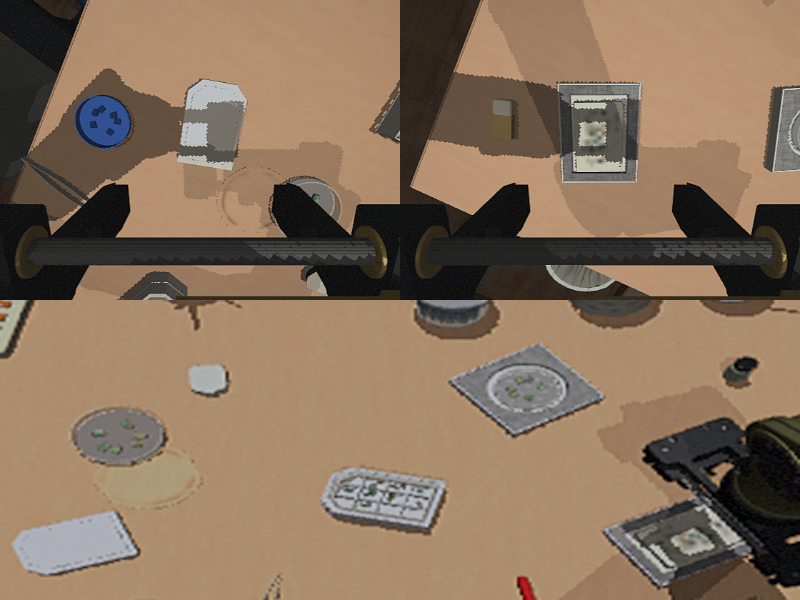

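The mosaic shows the lid free at (212,123) of the left tile, the box flat in its cut-out at (598,133), and the 3x4 tray flush on the base tray at (385,497) with both cut corners left. Measuring the lid.

```bash
python3 - <<'E'
from h import *
for th in(50,60,70,80): rects('w14',th,.014,(200,95,360,245),50,125,mode=cv2.RETR_EXTERNAL,sat=70)
for th in(120,160,190): rects('top1',th,.014,(140,285,195,330) if 0 else (140,235,195,285),50,125,mode=cv2.RETR_EXTERNAL)
for th in(100,140): rects('top1',th,.036,(245,160,300,270),50,125,mode=cv2.RETR_EXTERNAL)
# image brightness along lid
s=load('w14'); hsv=cv2.cvtColor(s['pixels'],cv2.COLOR_RGB2HSV); print(hsv[200,240:345:3].tolist())
m=cv2.medianBlur(((hsv[...,1]<60)*255).astype(np.uint8),5)>0
for n,a in(('L',(True,(160,215),225,1)),('R',(True,(160,215),375,-1)),('B',(False,(262,322),255,-1)),('T',(False,(285,330),90,1))):
    print(n,edge(s,m,*a,.014))
E
```

```text
w14 50 ctr 412.8 260.1 size 96.1 64.4 long-axis deg -70.3 fill 0.95
w14 60 ctr 412.8 260.0 size 96.0 64.4 long-axis deg -70.3 fill 0.95
w14 70 ctr 412.8 260.0 size 96.0 64.4 long-axis deg -70.3 fill 0.95
w14 80 ctr 412.8 260.0 size 96.0 64.4 long-axis deg -70.4 fill 0.94
top1 120 ctr 414.0 258.4 size 95.9 64.9 long-axis deg -70.5 fill 0.92
top1 160 ctr 414.4 258.8 size 95.5 64.0 long-axis deg -70.4 fill 0.92
top1 100 ctr 471.9 -3.7 size 96.3 66.4 long-axis deg 74.7 fill 0.92
top1 140 ctr 472.5 -3.8 size 96.1 65.1 long-axis deg 74.5 fill 0.92
[[14, 94, 100], [15, 89, 97], [14, 95, 99], [13, 98, 99], [12, 9, 149], [34, 11, 190], [32, 19, 191], [38, 11, 190], [78, 7, 192], [107, 12, 199], [68, 5, 192], [78, 7, 192], [104, 14, 197], [70, 4, 190], [105, 13, 194], [42, 13, 192], [38, 24, 195], [17, 30, 119], [21, 30, 118], [17, 30, 121], [18, 29, 116], [19, 24, 115], [18, 26, 119], [15, 30, 118], [15, 30, 118], [14, 28, 118], [16, 28, 118], [16, 28, 119], [15, 26, 116], [18, 27, 114], [20, 23, 131], [14, 106, 175], [14, 99, 182], [13, 98, 183], [14, 96, 183]]
L (array([387.60883, 235.44382], dtype=float32), np.float32(109.95678), np.float32(0.21))
R (array([444.1847 , 267.32144], dtype=float32), np.float32(109.87455), np.float32(0.21))
B (array([432.53998, 216.24649], dtype=float32), np.float32(19.68576), np.float32(0.21))
T (array([398.2798, 305.8302], dtype=float32), np.float32(19.901953), np.float32(0.17))
```

Lid: centre (413,260) mm, y axis 109.8°, 96x64.4 measured.

>>> {"api": "step_arm", "payload": {
  "steps": [
    [1.6,1.15,0,0,0,9.5,-1],
    [0,0,5,0,0,0,-1],
    [0,0,5,0,0,0,-1],
    [0,0,3,0,0,0,-1],
    [0,0,1.2,0,0,0,-1],
    [0,0,0.6,0,0,0,-1],
    [0,0,0,0,0,0,-1],
    [0,0,0,0,0,0,-1]
  ]
}}

```text
clock: 31.25
tool_pos: [0.4137, 0.2617, 0.0252]
eef_rot: [0.575, 0.818, 0.0, 0.0]
contact_force: [-0.1, -0.3, 0.9]
opening: 0.997
finger_force: 0.0
```

>>> {"api": "step_arm", "payload": {
  "steps": [
    [-0.15,0,0.4,0,0,0,-1],
    [0,0,0.05,0,0,0,-1],
    [0,0,0,0,0,0,1],
    [0,0,0,0,0,0,1],
    [0,0,0,0,0,0,1],
    [0,0,0,0,0,0,1],
    [0,0,0,0,0,0,1]
  ],
  "force": 20
}}

```text
clock: 32.12
tool_pos: [0.4137, 0.2605, 0.0202]
eef_rot: [0.574, 0.819, -0.0, -0.0]
contact_force: [0.7, 0.1, 1.0]
opening: 0.722
finger_force: 20.0
```

>>> {"api": "step_arm", "payload": {
  "steps": [
    [0,0,-2,0,0,0,1],
    [0,0,-4,0,0,0,1],
    [0,0,-4,0,0,0,1],
    [0,0,-4,0,0,0,1],
    [0,0,0,0,0,8.9,1],
    [0,0,0,0,0,8.9,1],
    [0,0,0,0,0,8.9,1],
    [0,0,0,0,0,8.9,1]
  ]
}}

```text
clock: 33.12
tool_pos: [0.4136, 0.2602, 0.1601]
eef_rot: [0.799, 0.602, -0.0, 0.0]
contact_force: [-0.3, 0.4, -0.3]
opening: 0.723
finger_force: 20.0
```

>>> {"api": "step_arm", "payload": {
  "steps": [
    [-4.7,2.5,0,0,0,0,1],
    [-4.8,2.5,0,0,0,0,1],
    [-4.8,2.5,0,0,0,0,1],
    [-4.8,2.5,0,0,0,0,1],
    [-4.7,2.6,0,0,0,0,1],
    [0,0,0,0,0,0,1],
    [0,0,0,0,0,0,1],
    [0,0,0,0,0,0,1]
  ]
}}

```text
clock: 34.12
tool_pos: [0.4703, -0.0009, 0.1603]
eef_rot: [0.796, 0.605, 0.0, -0.0]
contact_force: [-0.8, 0.7, -0.2]
opening: 0.722
finger_force: 20.0
```

```bash
python3 - <<'E'
from h import *
s=snap('wrist','w15'); st=r.get_state(); print(st['tool_pos'],st['eef_rot'],st['clock'],st['opening'])
tp=st['tool_pos'][:2]; q=st['eef_rot']; th=2*np.arctan2(q[1],q[0]); ex=np.array([np.cos(th),np.sin(th)]); ey=np.array([np.sin(th),-np.cos(th)]); print(np.degrees(th))
hsv=cv2.cvtColor(s['pixels'],cv2.COLOR_RGB2HSV); m=cv2.medianBlur(((hsv[...,1]<60)*255).astype(np.uint8),3)
print('col281 S',hsv[60:200:2,281,1].tolist()); print('V',hsv[60:200:2,281,2].tolist())
for v in range(90,200,8):
    c=np.where(m[v,180:390])[0]+180
    if len(c): print(v,c.min(),c.max())
for v,z,n in[]: pass
E
```

```text
[ 0.47038358 -0.00092739  0.16033722] [ 7.96162393e-01  6.05082904e-01  2.44778780e-04 -2.53195449e-04] 34.175 0.7209354037427901
74.46962103840518
col281 S [93, 96, 98, 95, 91, 93, 93, 95, 98, 94, 91, 97, 98, 97, 96, 95, 93, 96, 96, 94, 94, 95, 96, 98, 100, 100, 96, 95, 94, 96, 98, 99, 95, 95, 100, 97, 96, 97, 53, 20, 42, 23, 14, 13, 16, 27, 26, 32, 31, 18, 19, 27, 38, 28, 25, 29, 26, 23, 7, 8, 9, 9, 9, 11, 10, 2, 2, 11, 8, 8]
V [183, 183, 183, 186, 185, 181, 184, 183, 180, 185, 184, 187, 184, 182, 183, 185, 186, 183, 183, 184, 184, 185, 184, 184, 186, 184, 186, 183, 188, 186, 183, 186, 187, 190, 156, 160, 162, 165, 92, 104, 67, 98, 197, 198, 204, 125, 127, 151, 163, 199, 133, 85, 88, 91, 91, 78, 80, 67, 178, 199, 197, 197, 198, 201, 202, 130, 129, 201, 197, 200]
138 257 306
146 249 314
154 241 322
162 238 329
170 237 329
178 229 333
186 221 341
194 214 348
```

```bash
python3 - <<'E'
from h import *
s=load('w15'); tp=np.array([.47038,-.00093]); th=np.radians(74.47); ex=np.array([np.cos(th),np.sin(th)]); ey=np.array([np.sin(th),-np.cos(th)])
V=cv2.cvtColor(s['pixels'],cv2.COLOR_RGB2HSV)[...,2]; print(V[132:180,281].tolist())
for u,v,z in[(281,143,.036),(281,135,.0),(281,161,.1403),(281,175,.1543),(281.5,138,.018),(281.5,154,.036)]:
    d=onz(s,u,v,z)[:2]-tp; print(v,z,(d@ex*1000).round(1),(d@ey*1000).round(1))
# lateral centre of lid: rows crossing cut corners
m=V>170
for v in(180,186,192): c=np.where(m[v,190:380])[0]+190; print(v,c.min(),c.max(),((onz(s,(c.min()+c.max())/2,v,.1543)[:2]-tp)@ey*1000).round(1))
E
```

```text
[162, 163, 165, 168, 92, 69, 104, 188, 67, 69, 98, 212, 197, 196, 198, 196, 204, 139, 125, 128, 127, 126, 151, 171, 163, 201, 199, 124, 133, 143, 85, 86, 88, 92, 91, 90, 91, 78, 78, 78, 80, 80, 67, 63, 178, 206, 199, 202]
143 0.036 45.9 -0.1
135 0.0 47.7 -0.1
161 0.1403 51.2 -0.1
175 0.1543 48.4 -0.1
138 0.018 47.3 0.3
154 0.036 38.5 0.2
180 190 332 -7.6
186 190 338 -6.5
192 190 344 -5.4
```

>>> {"api": "step_arm", "payload": {
  "steps": [
    [-0.18,0.08,3,0,0,0,1],
    [0,0,4,0,0,0,1],
    [0,0,2,0,0,0,1],
    [0,0,0.5,0,0,0,1],
    [0,0,0,0,0,0,1],
    [0,0,0,0,0,0,1]
  ]
}}

```text
clock: 34.92
tool_pos: [0.4714, -0.0044, 0.066]
eef_rot: [0.797, 0.604, 0.001, 0.0]
contact_force: [0.4, -0.2, -1.0]
opening: 0.723
finger_force: 20.0
```

>>> {"api": "step_arm", "payload": {
  "steps": [
    [0,0,0.2,0,0,0,1],
    [0,0,0,0,0,0,1],
    [0,0,0,0,0,0,1]
  ]
}}

```text
clock: 35.3
tool_pos: [0.4709, -0.0048, 0.0633]
eef_rot: [0.797, 0.604, 0.0, 0.0]
contact_force: [0.4, 0.4, -0.7]
opening: 0.726
finger_force: 20.0
```

>>> {"api": "step_arm", "payload": {
  "steps": [
    [0.17,0,0,0,0,0,1],
    [0,0,0.2,0,0,0,1],
    [0,0,0.2,0,0,0,1],
    [0,0,0,0,0,0,1],
    [0,0,0,0,0,0,1]
  ]
}}

```text
clock: 35.92
tool_pos: [0.4713, -0.0031, 0.0592]
eef_rot: [0.797, 0.604, -0.0, 0.0]
contact_force: [0.3, -0.0, -1.4]
opening: 0.719
finger_force: 20.0
```

Lid is now about 2 mm down over the rim with no contact. Continue.

>>> {"api": "step_arm", "payload": {
  "steps": [
    [0,0,0.2,0,0,0,1],
    [0,0,0.1,0,0,0,1],
    [0,0,0,0,0,0,1],
    [0,0,0,0,0,0,1]
  ]
}}

```text
clock: 36.42
tool_pos: [0.4713, -0.0031, 0.0562]
eef_rot: [0.797, 0.604, -0.0, 0.0]
contact_force: [-0.5, 0.2, 0.7]
opening: 0.724
finger_force: 20.0
```

>>> {"api": "step_arm", "payload": {
  "steps": [
    [0,0,0.1,0,0,0,1],
    [0,0,0,0,0,0,1],
    [0,0,0,0,0,0,1]
  ]
}}

```text
clock: 36.8
tool_pos: [0.4713, -0.0031, 0.0561]
eef_rot: [0.797, 0.604, 0.0, 0.0]
contact_force: [-1.5, -0.3, 12.1]
opening: 0.72
finger_force: 20.0
```

Contact at the shoulder, exactly at the expected height. Release and back off.

>>> {"api": "step_arm", "payload": {
  "steps": [
    [0,0,-0.1,0,0,0,0.2],
    [0,0,0,0,0,0,-0.3],
    [0,0,0,0,0,0,-1],
    [0,0,-2,0,0,0,-1],
    [0,0,-6,0,0,0,-1],
    [0,0,-6,0,0,0,-1],
    [-6,0,0,0,0,0,-1],
    [0,0,0,0,0,0,-1]
  ]
}}

```text
clock: 37.8
tool_pos: [0.4529, -0.0663, 0.1961]
eef_rot: [0.8, 0.6, -0.002, 0.001]
contact_force: [-0.3, 0.2, -0.6]
opening: 0.996
finger_force: 0.0
```

```bash
python3 - <<'E'
from h import *
s=snap('wrist','w16'); sd=snap('side','s3'); snap('top','top2'); st=r.get_state(); print(st['tool_pos'],st['clock'])
hsv=cv2.cvtColor(s['pixels'],cv2.COLOR_RGB2HSV); c=proj(s,[.471,-.003,.05]).round().astype(int); print(c)
for th in(60,100,140):
  for z in(.05,.036): rects('w16',th,z,(max(0,c[0]-110),max(0,c[1]-110),c[0]+110,min(280,c[1]+110)),50,130,mode=cv2.RETR_EXTERNAL,sat=60)
for f,roi,z in(('side0',(235,215,310,265),.05),('top2',(245,160,305,270),.05)):
    pass
# nest checks in side/top: loupe & vial difference
a,b=load('side0')['pixels'].astype(int),sd['pixels'].astype(int)
d=np.abs(a-b).sum(2)
for n,(u,v) in(('loupe',(168,249)),('vial',(284,178))): print(n,d[v-15:v+15,u-15:u+15].mean().round(1))
E
```

```text
[ 0.45509254 -0.06032158  0.19600387] 37.95
[281 110]
w16 60 ctr 471.2 -3.4 size 95.6 64.5 long-axis deg 74.1 fill 0.95
w16 60 ctr 471.0 -4.0 size 100.4 67.8 long-axis deg 74.1 fill 0.95
w16 100 ctr 471.2 -3.4 size 95.6 64.5 long-axis deg 74.1 fill 0.95
w16 100 ctr 471.0 -4.0 size 100.4 67.8 long-axis deg 74.1 fill 0.95
w16 140 ctr 471.3 -3.5 size 95.6 64.1 long-axis deg 74.1 fill 0.95
w16 140 ctr 471.2 -4.0 size 100.4 67.4 long-axis deg 74.1 fill 0.95
loupe 20.0
vial 19.3
```

The lid measures 95.6 x 64.5 mm at z = 50 mm, centred within 1 mm over the stack and turned 74.1° (base 74.3°), so it is home. The loupe and vial patches look unchanged. Handing in.

```bash
python3 -c "
from plant import r
print(r.finish_job())"
```

```text
the job is handed in; nothing more can be done
None
```

The job is handed in at about 38 s: my camera and contact checks showed the dish and box in their cut-outs and the tray and lid seated on the desk tray; the hand-in returned no verdict.

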